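Take the copper-wire bobbin off the wire stand

ROBOT

A 7-joint arm with a two-finger parallel gripper is mounted at the origin on the work surface. World frame = base frame: x ahead of the robot, y to its left, z up, the work surface at z = 0. Lengths are in mm, angles in rad, forces in N, time in s.
With the tool pointing down it reaches from about 400 to 850 mm from the base axis. Payload 4.5 kg.
Tool frame: the origin (TCP) lies midway between the tips of the shut fingers; the grasp point (between the pads) lies 19 mm behind it; z points along the fingers, y is the line along which they close (so a half turn about z gives the same grasp; the last joint's range is limited). The gripper opens to 88 mm and grips with 3 to 60 N. Pads are 18 mm wide; open, the fingers measure 123 mm over their backs; the gripper's body (75 mm by 187 mm) begins 45 mm behind the grasp point.
Start: joints at [1.297, 0.689, -0.195, 1.565, 0.157, 0.902, -0.215], TCP at [189.381, -595.641, 238.743] pointing down, gripper open.
Joint ranges: [-3.01, 3.01], [-0.46, 2.08], [-1.47, 1.51], [0.13, 2.56], [-1, 4.14], [0.04, 2.09], [-2.66, 2.66]. Speed limits (rad/s): [2.57, 2.57, 3.14, 3.14, 3.14, 3.14, 3.14].

INTERFACE

Orientations are given as [roll, pitch, yaw] about the fixed x, y, z axes, in that order (R = Rz(yaw) Ry(pitch) Rx(roll)).
In Python, from station import robot gives the robot as it stands. Calls block until the motion is done:
- robot.movep(position, orientation): joint-space move of the TCP to a pose.
- robot.line_to(position, speed=150, frame=None, stop_force=None): straight line of the TCP; frame=None keeps the orientation; speed is the mean speed in mm/s. With stop_force (N) it stops when the force on the tool has changed by that much, and returns True; else False.
- robot.goto_joints(angles): joint-space move.
- robot.grip(opening): finger opening in mm; the grip force is fixed at half the most; returns when the fingers have stopped.
- robot.hold(seconds).
- robot.inverse_kinematics(position, orientation): joint angles nearest the present ones, or None.
- robot.get_obs(): the state.
- robot.snapshot(name): name is "side" or "top" or "wrist"; returns the picture (480x640x3 uint8, red, green, blue); there is no depth.
- robot.camera_info(name): a dict with "fx", "fy", "cx", "cy" (pixels), "eye" and "orientation" of the camera in the world; the wrist camera has in their place "hand_eye" (4x4, takes a point from camera to tool coordinates, whose origin is the TCP and whose axes are the flange's). Camera axes: x right, y down, z forward; pixel columns grow to the right and rows downward; lengths in mm; the calibration is good to about 2 mm. A picture is of the moment at which its call begins: read the wrist's pose just before it. camera_info takes no time and is no camera call.
A pose or a line that the arm cannot do raises robot.Unreachable and nothing moves.
- robot.job_done(): hands the job in; it is judged then, once.
The state is a dict: "time": time; "q": joint angles; "joint_vel": joint speeds; "joint_torque": joint torques, N m; "tcp_pos": TCP position; "ee_rot": TCP orientation; "contact_force": force on the tool from outside, world axes, zero at the start; "torque": the same for the moment, N m; "finger_gap": finger opening in mm; "grip_force": force on a finger pad.
Only numpy, scipy, OpenCV 4.12 (cv2) and the standard library are available. Lean on these libraries where they do the work, as an engineer would, in place of code of your own. Each camera call takes 0.05 s, during which the arm holds its last target. There are 200 camera calls.

TASK

The next sand cores are to be bound with copper wire. Slide the copper-wire bobbin (red end flanges) straight up off its post on the wire stand and set it down gently, standing upright on its flat end, inside the empty yellow tray. Leave the other two bobbins on their posts.

Things in the scene. Friction and masses are not known exactly. Their poses are not given: they have to be found in the camera images.
- copper_bobbin: The bobbin to move: copper-coloured wire wound flush between two red flanges, so a rigid plain upright cylinder, diameter 56 mm, height 45 mm, 24 mm bore right through, 0.25 to 0.45 kg. Origin on its axis at its underside, z up. It sits loosely on a 14 mm steel post whose top is 55 mm above the seated bobbin's underside (10 mm above its top); it must rise over 55 mm to come off.
- steel_bobbin: Bystander of the same size: bright silver wire, white flanges, origin on its axis at its underside. The three bobbins sit, in any order, on the three posts (a row, 120 mm apart) of one fixed grey stand: base plate 90 x 330 x 20 mm, flat on the table, so that seated bobbins' undersides are 20 mm above the table.
- black_bobbin: Bystander of the same size: dark wire, blue flanges, on the remaining post of the stand. Origin on its axis at its underside.
- job_tray: Empty square yellow open tray, fixed to the table, on the robot's left or right with the stand on the other side. 180 x 180 mm outside, 170 x 170 mm inside, walls 5 mm thick and 30 mm high, floor 5 mm thick. Origin at the centre of its underside on the table; x and y along its sides, z up.
Mind the look-alikes: they are no part of the job. What is meant by the copper_bobbin is not brown, and is the larger of those in its own colour.

How it is judged:
By the outcome, as a careful person would: the job done as asked, in the order asked, and still so for the second after the job is handed in, with the robot touching nothing.
It also fails if it takes over 40 s, if anything falls off the work surface, if the arm or the gripper's body presses on something with over 40 N, if the wrist force passes 120 N, or if a joint passes its speed limit or range.

## Working session

There is one attempt and no reset: what is moved stays moved. The work goes in short steps, each a Python script; the robot and the scene stay as the last script left them, time stands still between calls to the robot, and variables do not carry over. Pictures are saved under pics/ and viewed, at most 10 in all, crops included, and the job is handed in when it is done.

```bash
mkdir -p pics; ls
python3 - <<'E'
from station import robot
import cv2
for n in ("top","side"):
    cv2.imwrite(f"pics/{n}0.png",robot.snapshot(n)[:,:,::-1]); print(robot.camera_info(n))
print(robot.camera_info("wrist")); o=robot.get_obs(); print(o["time"],o["tcp_pos"],o["ee_rot"],o["finger_gap"])
E
```

```text
pics
{'fx': 528.1539209830694, 'fy': 528.1539209830694, 'cx': 321.4669719465546, 'cy': 238.8000626880734, 'eye': array([ 246.96348516,   42.97024095, 1266.04421857]), 'orientation': array([-2.95324855e+00, -1.62879310e-03, -1.54929103e+00])}
{'fx': 603.6703789477276, 'fy': 603.6703789477276, 'cx': 305.3096036282684, 'cy': 242.14187093771298, 'eye': array([ 375.27793808, 1178.67528324,  721.2244152 ]), 'orientation': array([-2.10963717, -0.01340802, -3.04052726])}
{'fx': 342.48491882124057, 'fy': 342.48491882124057, 'cx': 318.6210703232691, 'cy': 239.2151319572718, 'hand_eye': array([[-1.15650371e-03, -9.50588425e-01, -3.10451782e-01,
         8.02656971e+01],
       [ 9.99999331e-01, -1.09646006e-03, -3.67917663e-04,
        -5.03557407e-01],
       [ 9.34029185e-06, -3.10452000e-01,  9.50589057e-01,
        -1.45050226e+02],
       [ 0.00000000e+00,  0.00000000e+00,  0.00000000e+00,
         1.00000000e+00]])}
0.1 [ 189.15018489 -595.10517607  237.99833377] [-3.13996385e+00  1.35657247e-04  3.07931533e-01] 88.56138291667801
```

View pics/top0.png

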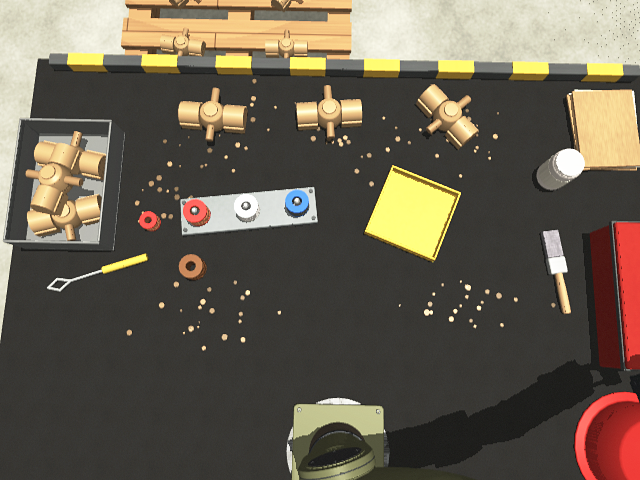

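View pics/side0.png

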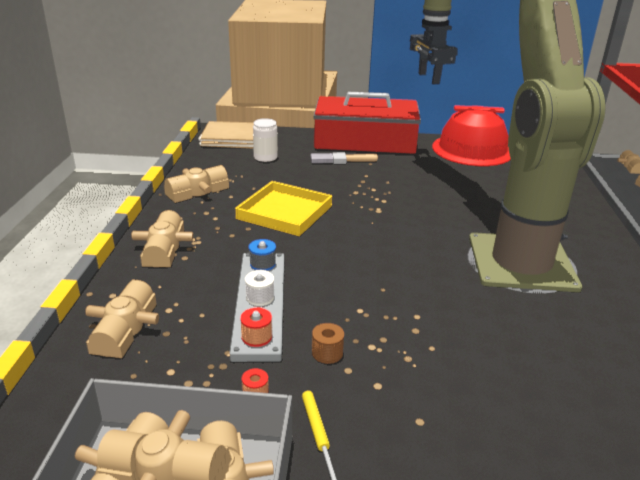

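Top view: the possible targets are the red-flanged bobbin on the stand post (195,211), the small red bobbin on the table (149,220) and the brown bobbin (191,266). By the description I choose (195,211): it is red, on a post and the larger red one. The tray is at (413,213). I'll measure these and check with a close crop.

```bash
cat > h.py <<'E'
from station import robot
import numpy as np, cv2
from scipy.spatial.transform import Rotation as Rn
def cam(n):
    c=robot.camera_info(n)
    if n=="wrist":
        o=robot.get_obs(); R=Rn.from_euler("xyz",o["ee_rot"]).as_matrix(); H=c["hand_eye"]
        return c,o["tcp_pos"]+R@H[:3,3],R@H[:3,:3]
    return c,np.array(c["eye"]),Rn.from_euler("xyz",c["orientation"]).as_matrix()
def ray(C,p,z):
    c,e,R=C; p=np.atleast_2d(np.asarray(p,float))
    d=np.c_[(p[:,0]-c["cx"])/c["fx"],(p[:,1]-c["cy"])/c["fy"],np.ones(len(p))]@R.T
    return (e+d*((z-e[2])/d[:,2])[:,None])[:,:2]
def shot(n):
    C=cam(n); return C,robot.snapshot(n)
def blobs(img,lo,hi,amin=60):
    hsv=cv2.cvtColor(img,cv2.COLOR_RGB2HSV)
    if lo[0]>hi[0]: m=cv2.inRange(hsv,lo,(180,)+hi[1:])|cv2.inRange(hsv,(0,)+lo[1:],hi)
    else: m=cv2.inRange(hsv,lo,hi)
    cs=cv2.findContours(m,cv2.RETR_EXTERNAL,cv2.CHAIN_APPROX_NONE)[0]
    return [c[:,0,:] for c in cs if cv2.contourArea(c)>amin]
RED=((174,150,70),(6,255,255)); BLUE=((100,120,60),(125,255,255)); YEL=((22,150,90),(32,255,255))
def circ(C,k,z): # radius/centre of a contour cast to height z
    (x,y),r=cv2.minEnclosingCircle(ray(C,k,z).astype(np.float32)); return np.round([x,y,2*r],1)
E
python3 - <<'E'
from h import *
C,im=shot("top")
for nm,c in (("red",RED),("blue",BLUE)):
    for k in blobs(im,*c):
        print(nm,k.mean(0),circ(C,k,65))
for k in blobs(im,*YEL,500):
    q=cv2.boxPoints(cv2.minAreaRect(ray(C,k,30).astype(np.float32))); print("tray",q.mean(0),cv2.minAreaRect(ray(C,k,30).astype(np.float32)))
cv2.imwrite("pics/crop0.png",cv2.resize(im[170:290,120:320],None,fx=4,fy=4,interpolation=2)[:,:,::-1])
E
```

```text
red [611.33076923 439.38846154] [  56.7 -588.2  217.3]
red [604.51612903 297.93870968] [ 361.1 -607.7  320.4]
red [629.40797546 292.81595092] [ 364.9 -662.6  334.8]
red [147.71428571 219.42857143] [512.9 451.   43.8]
red [194.67692308 210.64615385] [536.7 344.2  56.8]
blue [296.63076923 201.23076923] [564.5 105.9  56. ]
```

View pics/crop0.png

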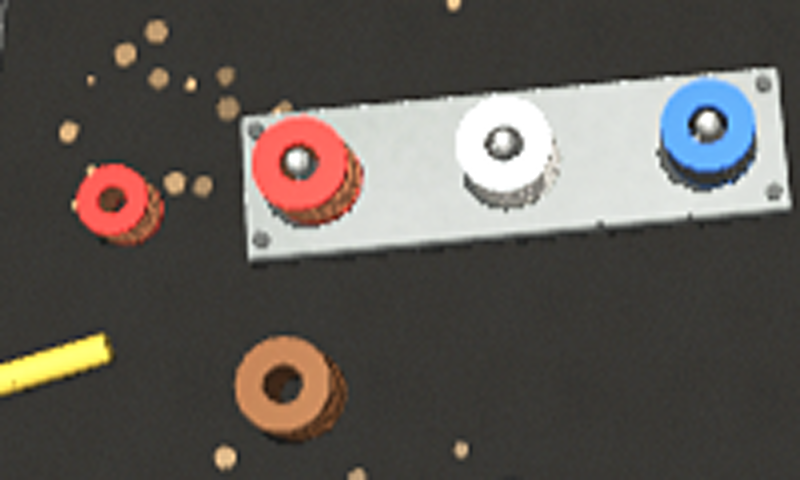

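The crop confirms the choice: red flanges and copper wire on the post at (195,211), 56.8 mm across and 239.9 mm from the blue one. The rejects are the small red bobbin (~44 mm) and the brown one. Next is a close wrist look and the tray mask.

```bash
sed -i 's/YEL=((22,150,90),(32/YEL=((18,140,60),(35/' h.py
python3 - <<'E'
from h import *
C,im=shot("top"); print(cv2.cvtColor(im,cv2.COLOR_RGB2HSV)[213,413])
for k in blobs(im,*YEL,3000): print("tray",k.mean(0),cv2.minAreaRect(ray(C,k,30).astype(np.float32)))
yaw=0.116
robot.movep([536,344,170],[np.pi,0,yaw])
C,im=shot("wrist"); o=robot.get_obs(); print(o["time"],o["tcp_pos"],o["ee_rot"],o["q"])
for k in blobs(im,*RED,300): print("red",k.mean(0),circ(C,k,65))
cv2.imwrite("pics/w1.png",im[:,:,::-1])
E
```

```text
[ 30 129 255]
tray [418.70157068 210.67277487] ((551.59619140625, -171.08859252929688), (181.52389526367188, 187.9727783203125), 68.19551086425781)
3.75 [536.59672037 343.11896343 170.08728958] [ 3.14125133e+00 -3.34835723e-04  1.14585690e-01] [-0.74774848  0.79462881  0.19753801  1.604258   -0.20343451  0.76279267
 -1.91663573]
red [177.6350365  227.84671533] [531.5 450.5  38.8]
red [318.3106383  234.49361702] [538.4 345.5  56.8]
```

View pics/w1.png

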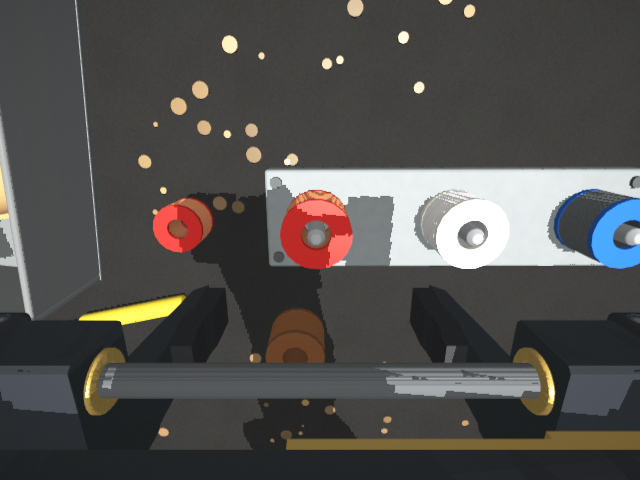

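The wrist view shows the copper bobbin at (317,234), centred between the open fingers, with its post inside the bore. Its measured diameter is 56.8 mm at (538,345), and there is room for the fingers on both sides. I'll descend, grip and lift.

Run:
```python
from h import *
X,Y=538,345.2
robot.line_to([X,Y,170],speed=60)
def p(t):
    o=robot.get_obs(); print(t,round(o["time"],2),o["tcp_pos"].round(1),o["contact_force"].round(1),round(o["finger_gap"],1),round(o["grip_force"],1))
p("pre")
print(robot.line_to([X,Y,29],speed=100,stop_force=12)); p("down")
robot.grip(40); robot.hold(.2); p("grip")
print(robot.line_to([X,Y,49],speed=40,stop_force=15)); p("lift20")
C,im=shot("side"); cv2.imwrite("pics/s1.png",cv2.resize(im[180:400,140:400],None,fx=2.5,fy=2.5)[:,:,::-1])
```

```text
pre 4.0 [538.3 345.1 170. ] [ 1.1  1.4 -0.9] 88.0 0.0
False
down 5.56 [538.5 345.5  29.7] [-0.6  0.6  0.7] 87.7 0.0
grip 6.36 [538.  345.2  29.1] [-0.2  0.   0.5] 54.5 30.0
False
lift20 7.01 [537.9 345.2  49.1] [ 0.   0.1 -3.3] 54.1 30.0
```

View pics/s1.png

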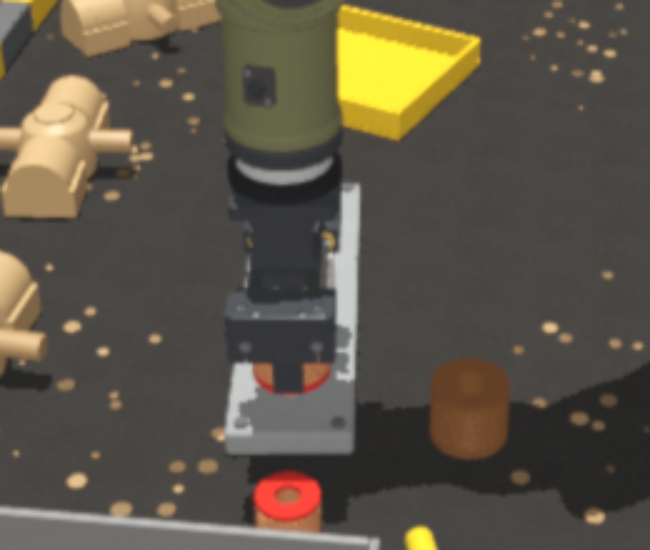

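The bobbin is held between the fingers and 20 mm up, with Fz −3.3 N (about 0.33 kg) and no side force. I'll lift it clear and move above the tray.

Run:
```python
from h import *
def p(t):
    o=robot.get_obs(); print(t,round(o["time"],2),o["tcp_pos"].round(1),o["ee_rot"].round(3),o["contact_force"].round(1),round(o["finger_gap"],1),round(o["grip_force"],1))
print(robot.line_to([538,345.2,110],speed=50,stop_force=15)); robot.line_to([538,345.2,230],speed=120); p("up")
robot.movep([552,-171,230],[np.pi,0,-0.38]); p("over")
C,im=shot("wrist"); cv2.imwrite("pics/w2.png",im[:,:,::-1])
for k in blobs(im,*YEL,3000):
    q=cv2.approxPolyDP(k.reshape(-1,1,2),15,True)[:,0]; print(q.tolist(),ray(C,q,30).round().tolist())
print(ray(cam("top"),[(394,167),(460,192),(434,260),(366,230)],30).round())
```

```text
False
up 9.57 [537.4 344.9 229.1] [3.141e+00 2.000e-03 1.160e-01] [ 0.4  0.  -3.7] 54.5 30.0
over 11.45 [ 552.7 -169.2  229.9] [-3.14   0.    -0.377] [-0.8  0.2 -3.2] 54.3 30.0
[[600, 449], [585, 432], [204, 448]] [[114.0, -395.0], [151.0, -381.0], [309.0, 92.0]]
[[228, 113], [240, 284], [325, 242], [401, 285], [414, 113]] [[671.0, -124.0], [506.0, -57.0], [517.0, -162.0], [439.0, -222.0], [606.0, -287.0]]
[[ 665. -128.]
 [ 605. -287.]
 [ 437. -221.]
 [ 506.  -60.]]
```

View pics/w2.png

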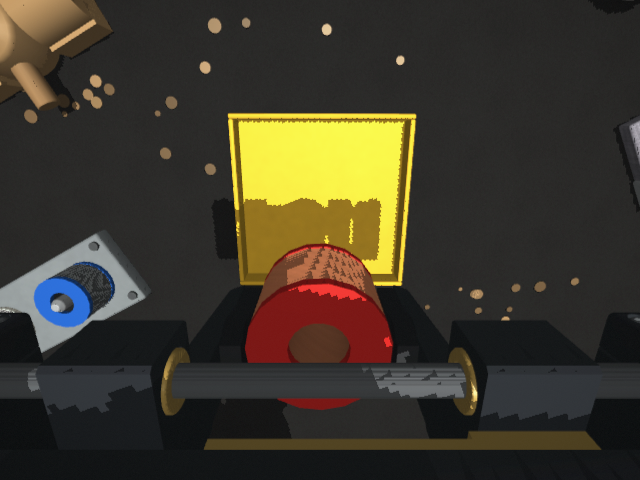

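The wrist view shows the bobbin still upright and firmly held, at (320,335). The tray rim corners are at (228,113), (414,113), (401,285) and (240,284). That makes sides of 175–179 mm (180 expected) and a centre near (555,−173), which agrees with the top view. I'll lower it with a force stop.

Run:
```python
from h import *
def p(t):
    o=robot.get_obs(); print(t,round(o["time"],2),o["tcp_pos"].round(1),o["contact_force"].round(1),round(o["finger_gap"],1),round(o["grip_force"],1))
X,Y=555,-173
robot.line_to([X,Y,230],speed=60)
print(robot.line_to([X,Y,24],speed=100,stop_force=10)); p("near")
print(robot.line_to([X,Y,10],speed=12,stop_force=4)); p("touch")
```

```text
False
near 13.96 [ 555.3 -173.1   24.4] [-0.1 -0.1 -2.1] 54.2 30.0
True
touch 14.77 [ 554.9 -173.    14. ] [-0.8 -0.4  5.2] 54.6 30.0
```

Contact came at TCP z 14.0, just as expected for the floor. I'll release, withdraw and check.

Run:
```python
from h import *
robot.grip(88); o=robot.get_obs(); print(o["tcp_pos"],o["finger_gap"],o["contact_force"])
x,y=555,-173
robot.line_to([x,y,200],speed=100); robot.hold(.2)
C,im=shot("wrist"); 
for k in blobs(im,*RED,300): print("red",circ(C,k,50))
C2,im2=shot("side")
cv2.imwrite("pics/f.png",np.hstack([cv2.resize(im,(400,300)),cv2.resize(im2[130:370,180:500],(400,300))])[:,:,::-1])
print(robot.get_obs()["time"])
```

```text
[ 553.90539358 -172.46650917   13.03216483] 88.00969056103945 [-0.42760359  0.76988615  0.33318119]
red [ 555.6 -173.    55.8]
17.7333
```

View pics/f.png

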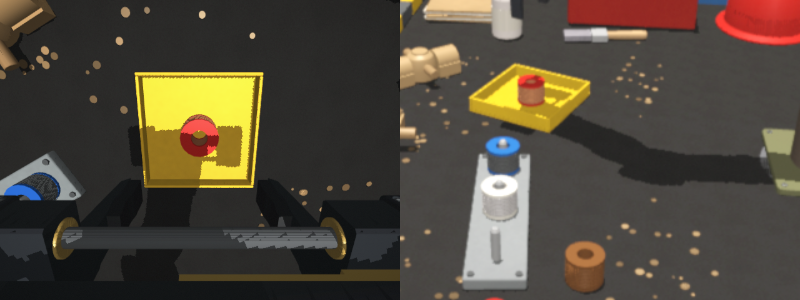

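The copper bobbin stands upright in the tray (left (200,135), right (531,89)), with its top 55.8 mm across at z = 50 as it should be. The white and blue bobbins are still on their posts, and the gripper is clear.

```bash
python3 -c "
from station import robot
print(robot.job_done())"
```

```text
the job is handed in; nothing more can be done
None
```

The copper bobbin stands upright at the centre of the yellow tray, the other two are still on their posts, and the job was handed in at about 18 s on the robot's clock.

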